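# Push the fuse carrier home in the slotted test jig

## Robot

A 6-joint arm with a two-finger parallel gripper is mounted at the origin on the work surface. World frame = base frame: x ahead of the robot, y to its left, z up, the work surface at z = 0. Lengths are in mm, angles in rad, forces in N, time in s.
With the tool pointing down it reaches from about 350 to 875 mm from the base axis. Payload 4.2 kg.
Tool frame: the origin (TCP) lies between the finger pads; the fingertips stand 14 mm ahead of it and the grasp point (between the pads) lies 5 mm behind it; z points along the fingers, y is the line along which they close (so a half turn about z gives the same grasp; the last joint's range is limited). The gripper opens to 85 mm and grips with 20 to 120 N. Pads are 22 mm wide; open, the fingers measure 114 mm over their backs; the gripper's body (76 mm by 85 mm) begins 54 mm behind the grasp point. The pads swing forward as they close: fully open they stand 13 mm farther back than shut.
Start: joints at [-1.044, 0.385, 0.008, 0, -1.194, -0.259], TCP at [165.398, -602.696, 210.612] pointing down, gripper open.
Joint ranges: [-3.14, 3.14], [-1.21, 2.06], [-1.07, 1.41], [-3.16, 2.05], [-2.99, -0.16], [-3.1, 3.1]. Speed limits (rad/s): [2.79, 2.79, 3.14, 3.14, 3.14, 3.14].

## Interface

Orientations are given as a unit quaternion [x, y, z, w].
In Python, from bench import * gives the robot as it stands.
- The arm moves only by the tool carry_out, never from a script. Its argument "motion" is a list of rows, each a list of 7 numbers: the turn, a rotation vector about the tool's x, y, z in rad, then the shift along the tool's x, y, z in mm, then the opening, from -1 (shut) to 1 (fully open), so that 0 is half open. A call has 1 to 5 rows; each row is the pose to reach, as a shift and turn from the pose commanded when the call began, along the tool's axes at that moment; what a row does not reach only later rows make up. A row lasts 1/8 s, in which the tool goes at most 62.5 mm and 10.7 degrees, less where a joint would pass 70% of its speed; a pose out of reach is approached as far as the arm can. A call with a gripper value outside its range is refused whole. The fingers move at their own pace and stop on an object; the grip force is fixed at half the most. Time passes only in rows, so rows that repeat a pose let the fingers close. It gives the time, the measured TCP pose, the force, the opening and the grip force at its end, in the units of the state.
- read_state(): the state, without advancing time (a new reading comes with each control period).
- get_image(name): name is "scene" or "top" or "wrist"; returns a dict with "color" (384x512x3 uint8, blue, green, red), "mtx" (3x3 intrinsics, pixels), "position" and "orientation" of the camera in the world. Camera axes: x right, y down, z forward; pixel columns grow to the right and rows downward; lengths in mm; the calibration is good to about 2 mm. The wrist camera is an equidistant fisheye: a pixel r from the principal point sees the ray r / f radians off the axis. A picture is of the moment at which its call begins. There is no depth.
- job_done(): hands the job in; it is judged then, once.
The state is a dict: "clock": time; "joints": joint angles; "joint_vel": joint speeds; "joint_efforts": joint torques, N m; "position": TCP position; "ee_rot": TCP orientation; "contact_force": force on the tool from outside, world axes, zero at the start; "wrist_torque": the same for the moment, N m; "gripper_width": finger opening in mm; "grasp_force": force on a finger pad.
Only numpy, scipy, OpenCV 4.12 (cv2) and the standard library are available. Lean on these libraries where they do the work, as an engineer would, in place of code of your own. Each camera call takes 0.05 s, during which the arm holds its last target. There are 200 camera calls.

## Task

Push the white fuse carrier along the bench, without lifting or tipping it, into the open end of the slotted jig so that its flange runs under the plate and the barrel rides past the side spring plunger, until it is fully home: the copper contact pin pushed back level with the stop block. Push firmly but do not ram it, feel for the stop (it has been clamped at an unknown depth), and then let go, leaving the carrier held there and everything else on the bench alone.

Things in the scene. Friction and masses are not known exactly. Their poses are not given: they have to be found in the camera images.
- carrier: Fuse carrier to be seated, about 0.55 kg, loose on the bench: white ceramic barrel 76 mm in diameter, 10 to 90 mm above the bench (too wide to grasp), on a round grey flange 100 mm in diameter, 10 mm thick. A small cap and stud on top reach 102 mm. Origin: centre of the flange's underside; z up; round, so yaw does not matter.
- jig: Test jig fixed to the bench; place and yaw vary. Origin: on the bench, on the slot's centre line. Its x axis is the push-in direction (the slot opens to -x), z up. Aluminium plate from x = -80 to 110 mm, y = -75 to 75, underside 13 and top 23 mm above the bench; slot 79 mm wide centred on y = 0. Under it the flange runs on the bench between rails 110 mm apart (from x = -30).
- mouth (a point): On the slot's centre line at the plate's top, jig x = -80 mm, z = 23 mm: the parallel slot starts here. Two horns at plate height flare the mouth outward from 79 mm wide here to 116 mm wide at jig x = -115 mm; their outer corners reach jig y = +-70 mm.
- fence (a point): Mid-top of the blue fence on the plate along the slot's -y side (jig x = 25, y = -44.5, z = 36 mm): 170 mm long, 10 mm thick, its inner face flush with the slot's edge, top 36 mm above the bench. Nothing on the jig is higher than 40 mm except the stop block (57 mm) and the carrier.
- plunger (a joint): Brass side spring plunger, round nose radius 6 mm, 30 mm above the bench, at jig x = -8 mm + s (s: see tail), projecting 8 mm into the slot from +y; its yellow block is 38 mm high. Value in m: 0 at rest, grows as pushed outward, about 0.005 as the barrel's widest part passes, 0.003 to 0.004 at home. Preload 3 N, 0.5 N/mm. Passing it takes a push of 6 to 13 N; then it presses the carrier home.
- tail (a joint): Copper spring pin, 40 mm above the bench, 9 mm out of the stop block's rigid face towards the mouth. Value in m: 0 at rest, about 0.009 at home (carrier on the face); soft, 0.3 to 1 N. Stop and plunger sit on one grey carriage clamped at an unreported setting s, 0 to 18 mm: face at jig x = 43 mm + s, home of the carrier's centre x = 5 mm + s. Barrel meets pin 4 mm past the plunger.
- cracked_a: Bystander: cracked grey fuse carrier lying flat, 110 x 40 x 34 mm, origin at the centre of its underside.
- cracked_b: Bystander: a second cracked grey fuse carrier, same size and origin.
- end_cap: Bystander: nickel end cap, 44 mm diameter, 30 mm high, origin at the centre of its underside.
- spring_clip: Bystander: steel spring clip, 70 x 24 x 37 mm, origin at the centre of its underside.
- lens: Bystander: green glass indicator lens, 40 mm diameter, 27 mm high, origin at the centre of its underside.
- driver: Bystander: screwdriver, 200 mm long, lying on the bench.
Not all that is in view belongs to the job. There is more than one size of the carrier; the one meant has the size given above.

How it is judged (in metres and radians):
On the way, in this order (a step that is already met when the one before it is completed fails the run):
1. the carrier is in the slot with its flange under the plate, not yet at the plunger (x of carrier in the frame of jig above -0.075 m and y of carrier in the frame of jig between -0.006 and 0.006 m and height (world z) of carrier below 0.006 m), for 0.05 s.
2. the barrel rides over the side plunger (value of joint plunger above 0.0035 m), for 0.02 s.
At the end, for the whole second after the job is handed in: The carrier stands upright (0.08 rad), at rest and untouched in the slot, within 6 mm of its centre line, flange under the plate; the contact pin is pushed in by over 6.5 of its 9 mm (barrel within 2.5 mm of the stop) and the side plunger is still pushed out over 0.8 mm by the barrel (value of joint tail above 0.0065 m and value of joint plunger above 0.0008 m and x of carrier in the frame of jig above 0 m and y of carrier in the frame of jig between -0.006 and 0.006 m and height (world z) of carrier below 0.005 m and angle between carrier's own z axis and vertical below 0.08 rad and linear speed of carrier below 0.01 m/s).
It fails at once if the carrier is rammed or crushed: more than 45 N between the robot and the carrier (contact force between any of the fingers, the arm and carrier above 45 N).
It fails at once if the carrier is lifted more than 12 mm or tipped more than 0.3 rad (height (world z) of carrier above 0.012 m or angle between carrier's own z axis and vertical above 0.3 rad).
It fails at once if a bystander is moved more than 20 mm (distance of any of cracked_a, cracked_b, end_cap, spring_clip, lens, driver from where it was at the start of the episode above 0.02 m).
It also fails if it takes over 51 s, if anything falls off the work surface, if the arm or the gripper's body presses on something with over 40 N, if the wrist force passes 120 N, or if a joint passes its speed limit or range.

## Working session

There is one attempt and no reset: what is moved stays moved. The work goes in short steps, Python scripts to look and compute and a tool call to move; the robot and the scene stay as the last step left them, time stands still between calls to the robot, and variables do not carry over. Pictures are saved under pics/ and viewed, at most 10 in all, crops included, and the job is handed in when it is done.

Besides the shell and the picture viewer there is one more tool, called after "Call:" by a JSON object that holds its "method" and its "body". carry_out: Moves the arm, as the interface text tells. Its arguments: {"type":"object","properties":{"motion":{"type":"array"}},"required":["motion"]}

```bash
mkdir -p pics; ls; python3 - <<'E'
from bench import *
import cv2,numpy as np
s=read_state()
print({k:np.round(v,3) for k,v in s.items()})
for n in ("scene","top"):
    im=get_image(n); cv2.imwrite(f"pics/{n}0.png",im["color"])
    print(n,np.round(im["mtx"],1).tolist(),np.round(im["position"],1),np.round(im["orientation"],4))
E
```

```text
pics
{'clock': np.float64(0.0), 'joints': array([-1.044,  0.386,  0.007, -0.   , -1.194, -0.259]), 'joint_vel': array([ 0.   ,  0.001, -0.001,  0.   ,  0.001, -0.001]), 'joint_efforts': array([ 1.0000e-03, -3.9229e+01,  1.8840e+01,  4.1860e+00, -5.0000e-03,
       -0.0000e+00]), 'position': array([ 165.218, -602.118,  209.502]), 'ee_rot': array([-0.133,  0.991,  0.001, -0.   ]), 'contact_force': array([-0.043,  0.599, -0.528]), 'wrist_torque': array([-0.01 , -0.02 , -0.022]), 'grasp_force': np.float64(0.0), 'gripper_width': np.float64(85.674)}
scene [[356.4, 0.0, 255.3], [0.0, 356.4, 187.3], [0.0, 0.0, 1.0]] [1106.1  178.1  664.4] [ 0.6183  0.6963 -0.2702 -0.2446]
top [[352.6, 0.0, 255.0], [0.0, 352.6, 185.1], [0.0, 0.0, 1.0]] [509.8 143.7 960.4] [ 0.7077 -0.706   0.0193 -0.0161]
```

View pics/scene0.png

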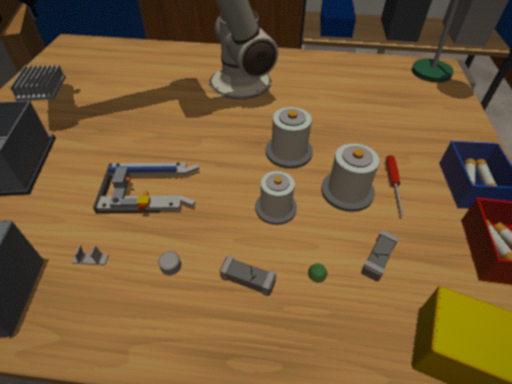

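View pics/top0.png

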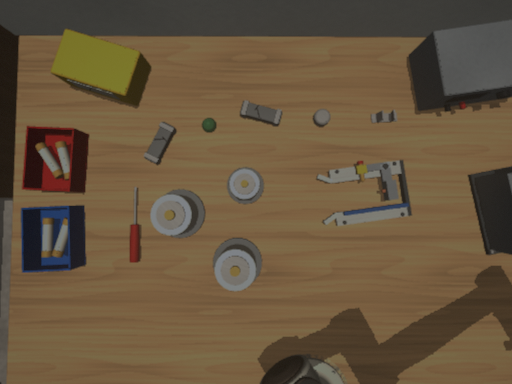

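Both pictures show three white carriers. In the top view they are at (244,184), (171,215) and (235,270), with flanges about 37, 54 and 50 px wide. At 0.37 px/mm a 100 mm flange should be 37 px, so the candidate is the small one at (244,184), which is (276,197) in the scene view. The jig is at top (365,193), with its mouth facing left towards the carrier. Next I'll check both in a close crop.

```bash
cat > h.py <<'E'
import numpy as np,cv2
from scipy.spatial.transform import Rotation as R
def ground(im,px,z):
    px=np.atleast_2d(px).astype(float)
    d=np.c_[px,np.ones(len(px))]@np.linalg.inv(im["mtx"]).T
    d=R.from_quat(im["orientation"]).apply(d); p=np.array(im["position"])
    z=np.broadcast_to(z,len(px))
    return p+d*((z-p[2])/d[:,2])[:,None]
def proj(im,P):
    c=R.from_quat(im["orientation"]).inv().apply(np.atleast_2d(P)-np.array(im["position"]))
    q=c@np.array(im["mtx"]).T; return q[:,:2]/q[:,2:]
E
python3 - <<'E'
import cv2,numpy as np
from bench import *; from h import *
im=get_image("top")
print(ground(im,[[244,184],[171,215],[235,270],[318,178],[325,220],[408,165]],[90,90,90,23,23,23]).round())
c=im["color"][145:245,215:425]
cv2.imwrite("pics/topc.png",cv2.resize(c[:,:62],None,fx=1,fy=1) if 0 else cv2.resize(c,None,fx=3.8,fy=3.8,interpolation=cv2.INTER_CUBIC))
E
```

```text
[[ 556.  167.   90.]
 [ 479.  346.   90.]
 [ 346.  188.   90.]
 [ 576.  -28.   23.]
 [ 465.  -46.   23.]
 [ 612. -270.   23.]]
```

View pics/topc.png

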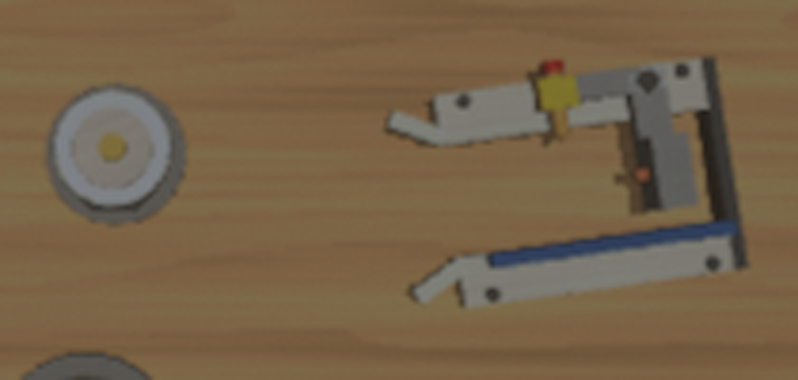

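The crop confirms the choice. The flange spans 47–185 crop px, about 98 mm, so this is the specified carrier. The jig plate's mouth corners are at (432,96) and (465,306), the blue fence runs from (489,254) to (737,221), and the brass plunger is at (559,135). I'll fit the poses from these.

```bash
python3 - <<'E'
from bench import *; from h import *
from scipy.optimize import least_squares
im=get_image("top")
f=lambda a:(np.array(a,float)+.5)/3.8-.5+[215,145]
px=f([[432,96],[465,306],[489,256],[737,222],[491,268],[440,146],[463,256],[386,124],[418,304]])
J=np.array([[-80,75,23],[-80,-75,23],[-60,-39.5,36],[110,-39.5,36],[-60,-49.5,36],[-80,39.5,23],[-80,-39.5,23],[-115,70,23],[-115,-70,23]],float)
W=ground(im,px,J[:,2])
def T(p,P): return np.c_[R.from_euler('z',p[2]).apply(P)[:,:2]+p[:2],P[:,2]]
r=least_squares(lambda p:(T(p,J)-W)[:,:2].ravel(),[530,-140,-1.5],loss='soft_l1',f_scale=2)
p=r.x; print("jig",p.round(3)); 
inv=lambda W:R.from_euler('z',-p[2]).apply(np.atleast_2d(W)-[p[0],p[1],0])
print((inv(W)-J).round(1)[:,:2])
c=ground(im,f([[116,154],[111,147],[112,147]]),[10,90,101]); print("carrier",c.round(1),inv(c).round(1))
q=ground(im,f([[559,135],[630,165],[641,175]]),[30,57,57]); print("plunger, stop",inv(q).round(1))
st=read_state(); print(st['position'].round(1),R.from_quat(st['ee_rot']).as_matrix().round(4))
E
```

```text
jig [ 534.933 -147.151   -1.43 ]
[[ -1.3   0.1]
 [ -0.2   1.6]
 [ -1.6  -1. ]
 [  1.7  -1.5]
 [ -1.5   0.6]
 [ -0.9   0. ]
 [  3.6   0.7]
 [ -1.2 -10. ]
 [  2.5   2.5]]
carrier [[557.2 166.   10. ]
 [557.7 167.4  90. ]
 [557.1 166.5 101. ]] [[-307.    65.9   10. ]
 [-308.3   66.7   90. ]
 [-307.4   65.9  101. ]]
plunger, stop [[ 0.9 35.5 30. ]
 [36.9  8.2 57. ]
 [43.2  0.5 57. ]]
[ 165.3 -602.4  209.9] [[-9.644e-01 -2.646e-01 -4.000e-04]
 [-2.646e-01  9.644e-01  1.200e-03]
 [ 1.000e-04  1.300e-03 -1.000e+00]]
```

Call:
{"method": "carry_out", "body": {"motion": [[0,0,-0.096,-36,44,-20,0],[0,0,-0.192,-74,90,-40,0],[0,0,-0.288,-112,136,-50,0],[0,0,-0.384,-150,182,-60,0],[0,0,-0.48,-190,230,-60,0]]}}

```text
clock: 0.82
position: [288.5, -329.2, 271.5]
ee_rot: [-0.366, 0.93, -0.001, 0.001]
contact_force: [1.7, -0.6, -0.1]
gripper_width: 42.0
grasp_force: 0.0
```

```bash
cat >> h.py <<'E'
JIG=np.array([534.9,-147.2,-1.43])
def j2w(x,y,z): return R.from_euler('z',JIG[2]).apply([x,y,0])+[JIG[0],JIG[1],z]
def w2j(P): return R.from_euler('z',-JIG[2]).apply(np.array(P)-[JIG[0],JIG[1],0])
def go(st,tgt,down=True):
    "turn and shift in tool axes to world target with tool x along jig x"
    r=R.from_quat(st['ee_rot']); x=R.from_euler('z',JIG[2]).apply([1,0,0]); z=np.array([0,0,-1.])
    t=R.from_matrix(np.c_[x,np.cross(z,x),z])
    print("rot",(r.inv()*t).as_rotvec().round(3),"shift",r.inv().apply(np.array(tgt)-st['position']).round(1),
      "jig",w2j(st['position']).round(1),"F",R.from_euler('z',-JIG[2]).apply(st['contact_force']).round(1),"t",st['clock'],"w",st['gripper_width'].round(1))
E
python3 -c "
from bench import *; from h import *
go(read_state(),j2w(-377,66,260))"
```

```text
Traceback (most recent call last):
  File "h.py", line 20, in go
    "jig",w2j(st['position']).round(1),"F",R.from_euler('z',-JIG[2]).apply(st['contact_force']).round(1),"t",st['clock'],"w",st['gripper_width'].round(1))
                                                                                                                             ^^^^^^^^^^^^^^^^^^^^^^^^^
AttributeError: 'float' object has no attribute 'round'
```

```bash
sed -i "s/st\['gripper_width'\].round(1)/round(st['gripper_width'],1)/" h.py; python3 -c "
from bench import *; from h import *
go(read_state(),j2w(-377,66,260))"
```

```text
rot [-0.002 -0.001 -0.961] shift [-574.3  236.5   11.3] jig [ 145.6 -269.5  271.5] F [ 0.8  1.6 -0.1] t 0.825 w 42.0
```

Call:
{"method": "carry_out", "body": {"motion": [[0,0,-0.096,-56,22,0,0],[0,0,-0.192,-113,45,0,0],[0,0,-0.288,-170,68,0,0],[0,0,-0.384,-227,92,0,0],[0,0,-0.48,-284,116,0,0]]}}

```text
clock: 1.45
position: [417.4, -50.4, 270.9]
ee_rot: [-0.578, 0.816, -0.0, 0.0]
contact_force: [0.9, -0.5, -0.3]
gripper_width: 42.9
grasp_force: 0.0
```

```bash
python3 -c "
from bench import *; from h import *
go(read_state(),j2w(-377,66,260))"
```

```text
rot [-0.001  0.    -0.48 ] shift [-312.7  -27.4   11.1] jig [-112.3 -102.7  270.9] F [ 0.6  0.8 -0.3] t 1.45 w 42.9
```

Call:
{"method": "carry_out", "body": {"motion": [[0,0,-0.096,-60,-5,0,0],[0,0,-0.192,-122,-10,0,0],[0,0,-0.288,-184,-16,0,0],[0,0,-0.384,-246,-22,5,0],[0,0,-0.48,-306,-27,11,0]]}}

```text
clock: 2.08
position: [546.0, 228.7, 259.5]
ee_rot: [0.755, -0.656, 0.0, -0.0]
contact_force: [0.8, 0.9, 0.2]
gripper_width: 42.6
grasp_force: 0.0
```

```bash
python3 -c "
from bench import *; from h import *
go(read_state(),j2w(-382,66,50))"
```

```text
rot [-0.  0. -0.] shift [-11.4  -2.2 209.5] jig [-370.6   63.7  259.5] F [-0.8  1.   0.2] t 2.075 w 42.6
```

Call:
{"method": "carry_out", "body": {"motion": [[0,0,0,-11,-2,50,0],[0,0,0,-11,-2,100,0],[0,0,0,-11,-2,150,0],[0,0,0,-11,-2,190,0],[0,0,0,-11,-2,208,0]]}}

```text
clock: 2.7
position: [544.3, 236.7, 48.5]
ee_rot: [0.754, -0.657, -0.001, 0.003]
contact_force: [-0.4, -0.5, 1.4]
gripper_width: 42.8
grasp_force: 0.0
```

```bash
python3 -c "
from bench import *; from h import *
go(read_state(),j2w(-352,66,50))
a=get_image('top')['color'][130:260,150:280]; b=get_image('scene')['color'][140:240,230:360]
cv2.imwrite('pics/d.png',np.hstack([cv2.resize(i,(390,390),interpolation=cv2.INTER_CUBIC) for i in (a,b)]))"
```

```text
rot [ 0.005 -0.002 -0.004] shift [26.8 -2.9 -1.4] jig [-378.8   63.2   48.5] F [ 0.4 -0.5  1.4] t 2.7 w 42.8
```

View pics/d.png

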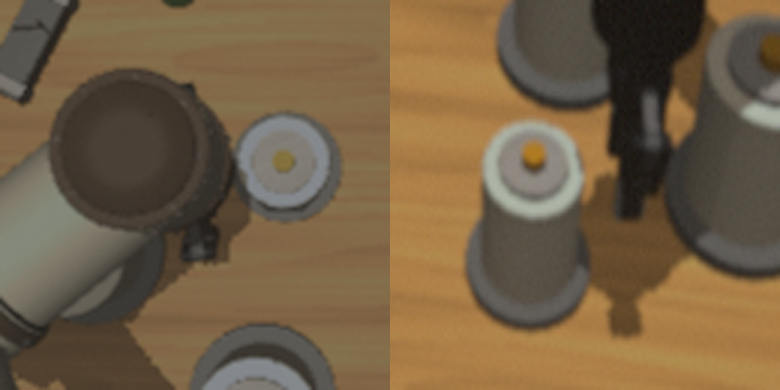

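The picture shows the gripper standing behind the carrier at about (190,240), clear of the large carrier next to it. I'll creep into contact.

Call:
{"method": "carry_out", "body": {"motion": [[0,0,0,12,-3,0,0],[0,0,0,20,-3,0,0],[0,0,0,25,-3,0,0],[0,0,0,30,-3,0,0],[0,0,0,35,-3,0,0]]}}

```text
clock: 3.42
position: [553.8, 204.2, 52.3]
ee_rot: [0.754, -0.657, -0.0, -0.001]
contact_force: [-1.7, 4.0, 3.0]
gripper_width: 42.9
grasp_force: 2.4
```

```bash
python3 -c "
from bench import *; from h import *
go(read_state(),j2w(-202,0,50))"
```

```text
rot [-0.001  0.002 -0.004] shift [143.5  67.5   2. ] jig [-345.3   68.1   52.3] F [-4.2 -1.1  3. ] t 3.425 w 42.9
```

Call:
{"method": "carry_out", "body": {"motion": [[0,0,0,10,4,0,0],[0,0,0,20,9,0,0],[0,0,0,31,14,0,0],[0,0,0,42,19,0,0],[0,0,0,52,24,0,0]]}}

```text
clock: 4.05
position: [537.4, 148.3, 52.1]
ee_rot: [0.754, -0.657, 0.0, -0.001]
contact_force: [1.8, 3.6, 2.5]
gripper_width: 42.3
grasp_force: 2.8
```

```bash
python3 -c "
from bench import *; from h import *
go(read_state(),j2w(-202,0,50))"
```

```text
rot [-0.002  0.001 -0.004] shift [90.4 43.6  2. ] jig [-292.3   44.    52.1] F [-3.3  2.3  2.5] t 4.05 w 42.3
```

Call:
{"method": "carry_out", "body": {"motion": [[0,0,0,10,5,0,0],[0,0,0,20,10,0,0],[0,0,0,30,15,0,0],[0,0,0,40,20,0,0],[0,0,0,50,24,0,0]]}}

```text
clock: 4.68
position: [520.3, 95.6, 52.0]
ee_rot: [0.754, -0.657, 0.0, -0.001]
contact_force: [1.6, 5.7, 3.9]
gripper_width: 42.5
grasp_force: 3.0
```

```bash
python3 -c "
from bench import *; from h import *
go(read_state(),j2w(-202,0,50))
a=get_image('top')['color'][135:255,220:420]
cv2.imwrite('pics/e.png',cv2.resize(a,None,fx=4,fy=4,interpolation=cv2.INTER_CUBIC))"
```

```text
rot [-0.001  0.    -0.004] shift [40.5 19.4  2. ] jig [-242.4   19.6   52. ] F [-5.5  2.4  3.9] t 4.675 w 42.5
```

View pics/e.png

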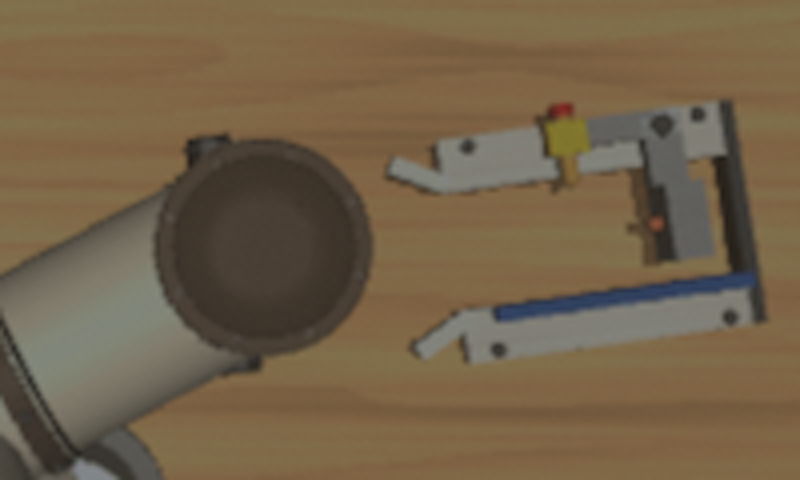

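The flange hides behind the wrist here, and the jig is unmoved with its mouth at (440,192) and (465,310). I'll finish the diagonal, then check from the scene camera.

Call:
{"method": "carry_out", "body": {"motion": [[0,0,0,10,5,0,0],[0,0,0,20,10,0,0],[0,0,0,30,15,0,0],[0,0,0,40,20,0,0],[0,0,0,50,20,0,0]]}}

```text
clock: 5.35
position: [505.9, 43.1, 51.5]
ee_rot: [0.754, -0.657, -0.001, 0.001]
contact_force: [-0.9, 5.1, 4.5]
gripper_width: 42.6
grasp_force: 3.5
```

```bash
python3 -c "
from bench import *; from h import *
go(read_state(),j2w(-142,0,50))
im=get_image('scene')
print(proj(im,[j2w(-150,0,102),j2w(-80,39.5,23),j2w(-80,-39.5,23),j2w(-115,58,23),j2w(-115,-58,23),j2w(-60,-39.5,36),j2w(110,-39.5,36)]).round(1))
cv2.imwrite('pics/f.png',cv2.resize(im['color'][130:240,80:270],None,fx=4,fy=4,interpolation=cv2.INTER_CUBIC))"
```

```text
rot [ 0.002  0.    -0.004] shift [50.5 -2.2  1.5] jig [-192.5   -2.    51.5] F [-5.2 -0.2  4.5] t 5.35 w 42.6
[[207.5 159. ]
 [180.2 194.8]
 [183.8 171.6]
 [194.1 200.4]
 [198.2 166.4]
 [175.2 168.1]
 [107.2 168.9]]
```

View pics/f.png

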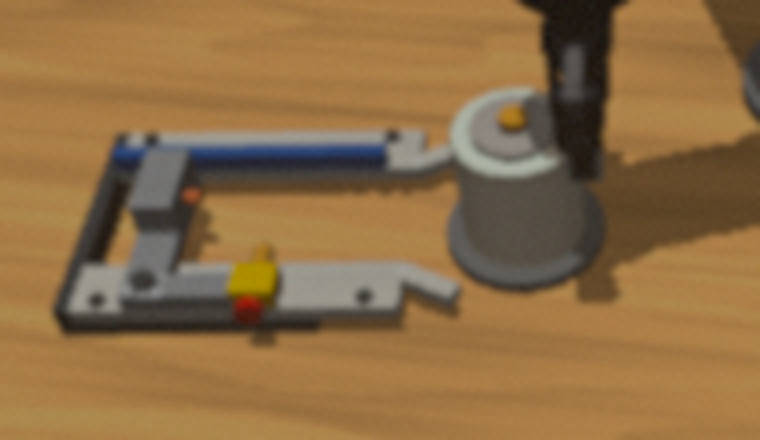

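The scene view shows the carrier nested in front of the fingers at the mouth. Its stud is at crop (512,116), full-image (208,159), against a predicted (207.5,159) for a centred carrier, so it is about 1 mm off the line. I'll push in slowly.

Call:
{"method": "carry_out", "body": {"motion": [[0,0,-0.002,8,-1,0,0],[0,0,-0.004,16,-2,0,0],[0,0,-0.004,24,-2,0,0],[0,0,-0.004,32,-2,0,0],[0,0,-0.004,38,-2,0,0]]}}

```text
clock: 6.02
position: [513.0, 6.0, 51.3]
ee_rot: [0.755, -0.656, -0.001, 0.001]
contact_force: [-0.3, 6.6, 4.1]
gripper_width: 43.0
grasp_force: 3.2
```

```bash
python3 -c "
from bench import *; from h import *
go(read_state(),j2w(-142,0,50))"
```

```text
rot [ 0.003  0.    -0.001] shift [12.8 -0.2  1.3] jig [-154.8   -0.2   51.3] F [-6.6  0.6  4.1] t 6.025 w 43.0
```

Call:
{"method": "carry_out", "body": {"motion": [[0,0,0,4,0,0,0],[0,0,0,8,0,0,0],[0,0,0,12,0,0,0],[0,0,0,16,0,0,0],[0,0,0,20,0,0,0]]}}

```text
clock: 6.65
position: [515.8, -13.6, 51.3]
ee_rot: [0.755, -0.656, -0.001, 0.001]
contact_force: [-1.1, 7.0, 4.9]
gripper_width: 42.8
grasp_force: 3.2
```

```bash
python3 -c "
from bench import *; from h import *
go(read_state(),j2w(-110,0,50))"
```

```text
rot [ 0.003  0.    -0.   ] shift [25.  -0.2  1.3] jig [-135.    -0.2   51.3] F [-7.1 -0.1  4.9] t 6.65 w 42.8
```

Call:
{"method": "carry_out", "body": {"motion": [[0,0,0,4,0,0,0],[0,0,0,8,0,0,0],[0,0,0,12,0,0,0],[0,0,0,16,0,0,0],[0,0,0,20,0,0,0]]}}

```text
clock: 7.28
position: [518.5, -33.3, 51.3]
ee_rot: [0.755, -0.656, -0.001, 0.001]
contact_force: [-0.5, 6.2, 4.2]
gripper_width: 43.4
grasp_force: 3.3
```

```bash
python3 -c "
from bench import *; from h import *
go(read_state(),j2w(-60,0,50))"
```

```text
rot [ 0.003  0.    -0.   ] shift [55.1 -0.3  1.2] jig [-115.1   -0.3   51.3] F [-6.3  0.4  4.2] t 7.275 w 43.4
```

Call:
{"method": "carry_out", "body": {"motion": [[0,0,0,5,0,0,0],[0,0,0,10,0,0,0],[0,0,0,15,0,0,0],[0,0,0,20,0,0,0],[0,0,0,25,0,0,0]]}}

```text
clock: 7.9
position: [521.8, -58.0, 51.2]
ee_rot: [0.755, -0.656, -0.001, 0.001]
contact_force: [-0.6, 5.6, 4.3]
gripper_width: 43.0
grasp_force: 3.4
```

```bash
python3 -c "
from bench import *; from h import *
go(read_state(),j2w(-60,0,50))
im=get_image('scene')
cv2.imwrite('pics/g.png',cv2.resize(im['color'][130:240,80:270],None,fx=4,fy=4,interpolation=cv2.INTER_CUBIC))"
```

```text
rot [ 0.003  0.001 -0.   ] shift [30.1 -0.4  1.2] jig [-90.1  -0.4  51.2] F [-5.6  0.2  4.3] t 7.9 w 43.0
```

View pics/g.png

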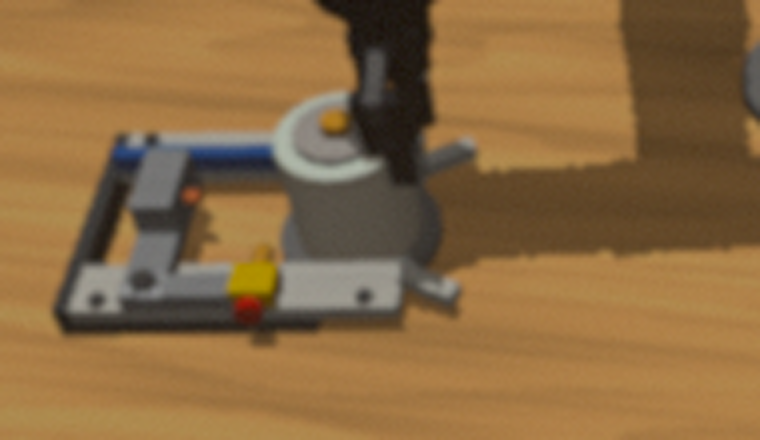

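The carrier is in the slot with its flange under the plate and its stud at crop (335,122), short of the plunger nose at (262,255). Next I'll push past the plunger in small steps, watching the force.

Call:
{"method": "carry_out", "body": {"motion": [[0,0,0,4,0,0,0],[0,0,0,8,0,0,0],[0,0,0,12,0,0,0],[0,0,0,16,0,0,0],[0,0,0,19,0,0,0]]}}

```text
clock: 8.57
position: [524.6, -76.7, 51.2]
ee_rot: [0.755, -0.656, -0.001, 0.001]
contact_force: [-0.2, 5.8, 5.1]
gripper_width: 42.9
grasp_force: 3.4
```

Call:
{"method": "carry_out", "body": {"motion": [[0,0,0,3,0,0,0],[0,0,0,6,0,0,0],[0,0,0,9,0,0,0],[0,0,0,12,0,0,0],[0,0,0,14,0,0,0]]}}

```text
clock: 9.2
position: [526.1, -88.8, 52.1]
ee_rot: [0.755, -0.656, -0.002, 0.0]
contact_force: [-6.4, 19.9, 16.9]
gripper_width: 42.8
grasp_force: 10.6
```

```bash
python3 -c "
from bench import *; from h import *
go(read_state(),j2w(-37,0,50))"
```

```text
rot [ 0.003  0.003 -0.   ] shift [22.1 -0.6  2. ] jig [-59.1  -0.5  52.1] F [-20.6  -3.6  16.9] t 9.2 w 42.8
```

Call:
{"method": "carry_out", "body": {"motion": [[0,0,0,0,0,-0.7,0],[0,0,0,0,0,-1.3,0],[0,0,0,0.5,0,-1.3,0]]}}

```text
clock: 9.57
position: [526.0, -89.6, 52.9]
ee_rot: [0.755, -0.656, -0.002, 0.001]
contact_force: [-4.4, 13.8, 11.1]
gripper_width: 42.9
grasp_force: 8.2
```

```bash
python3 -c "
from bench import *; from h import *
go(read_state(),j2w(-37,0,50))"
```

```text
rot [0.004 0.002 0.   ] shift [21.3 -0.7  2.9] jig [-58.3  -0.7  52.9] F [-14.3  -2.4  11.1] t 9.575 w 42.9
```

Call:
{"method": "carry_out", "body": {"motion": [[0,0,0,1,0,0,0],[0,0,0,1.7,0,0,0],[0,0,0,2.4,0,-0.3,0]]}}

```text
clock: 9.95
position: [526.2, -90.8, 53.7]
ee_rot: [0.755, -0.656, -0.003, 0.0]
contact_force: [-6.5, 19.8, 14.2]
gripper_width: 42.4
grasp_force: 11.0
```

```bash
python3 -c "
from bench import *; from h import *
go(read_state(),j2w(-37,0,50))"
```

```text
rot [0.003 0.004 0.   ] shift [20.1 -0.7  3.7] jig [-57.   -0.7  53.7] F [-20.5  -3.7  14.2] t 9.95 w 42.4
```

The carrier resists the plunger because I'm pushing above the plunger's height, so it pitches slightly and the friction grows. I'll back off, narrow the fingers, and push lower, inside the slot.

Call:
{"method": "carry_out", "body": {"motion": [[0,0,0,-8,0,0,0],[0,0,0,-22,0,0,-0.5],[0,0,0,-24,0,0,-0.5],[0,0,0,-24,0,5,-0.5],[0,0,0,-24,0,8,-0.5]]}}

```text
clock: 10.58
position: [524.7, -70.1, 44.6]
ee_rot: [0.755, -0.656, -0.0, 0.0]
contact_force: [0.1, -0.6, 0.4]
gripper_width: 21.6
grasp_force: 0.0
```

```bash
python3 -c "
from bench import *; from h import *
go(read_state(),j2w(-64,0,43))
im=get_image('scene')
cv2.imwrite('pics/k.png',cv2.resize(im['color'][130:240,80:270],None,fx=4,fy=4,interpolation=cv2.INTER_CUBIC))"
```

```text
rot [ 0.001 -0.    -0.   ] shift [13.7  0.7  1.6] jig [-77.7   0.7  44.6] F [0.6 0.1 0.4] t 10.575 w 21.6
```

View pics/k.png

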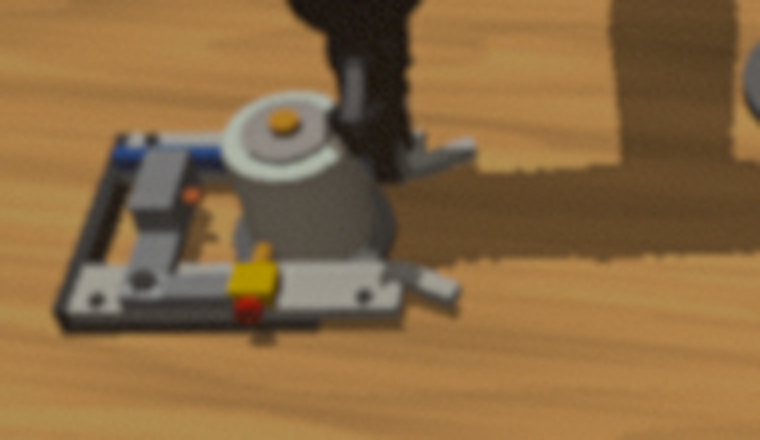

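The carrier stands upright with its stud at crop (285,121) and its barrel against the brass nose at (262,250). Now the lower push.

Call:
{"method": "carry_out", "body": {"motion": [[0,0,0,4,0.5,1.5,-0.5],[0,0,0,7,0.5,1.5,-0.5],[0,0,0,9,0.5,1.5,-0.5],[0,0,0,11,0.5,1.5,-0.5],[0,0,0,13,0.5,1.5,-0.5]]}}

```text
clock: 11.25
position: [526.4, -81.9, 43.9]
ee_rot: [0.755, -0.656, -0.0, -0.001]
contact_force: [-2.4, 10.2, 5.5]
gripper_width: 21.4
grasp_force: 5.3
```

```bash
python3 -c "
from bench import *; from h import *
go(read_state(),j2w(-42,0,43))
im=get_image('scene'); P=ground(im,[[151,159.9]],102); print(w2j(P[0]))"
```

```text
rot [-0.     0.001 -0.001] shift [23.9  0.7  0.9] jig [-65.9   0.7  43.9] F [-10.4  -1.    5.5] t 11.25 w 21.4
[-20.05469311   0.79178989 102.        ]
```

Call:
{"method": "carry_out", "body": {"motion": [[0,0,0,1,0,0,-0.5],[0,0,0,2,0,0,-0.5],[0,0,0,3,0,0,-0.5]]}}

```text
clock: 11.68
position: [526.6, -82.9, 44.7]
ee_rot: [0.755, -0.656, -0.001, -0.001]
contact_force: [-5.9, 17.6, 11.5]
gripper_width: 20.9
grasp_force: 8.9
```

```bash
python3 -c "
from bench import *; from h import *
go(read_state(),j2w(-42,0,43))"
```

```text
rot [-0.001  0.003 -0.001] shift [22.8  0.8  1.6] jig [-64.8   0.8  44.7] F [-18.3  -3.4  11.5] t 11.675 w 20.9
```

Call:
{"method": "carry_out", "body": {"motion": [[0,0,0,0.5,0,-0.7,-0.5],[0,0,0,1.2,0,-1.2,-0.5],[0,0,0,2,0,-1.6,-0.5]]}}

```text
clock: 12.05
position: [526.8, -84.6, 46.4]
ee_rot: [0.755, -0.656, -0.001, -0.001]
contact_force: [-5.9, 16.7, 10.3]
gripper_width: 21.5
grasp_force: 9.1
```

```bash
python3 -c "
from bench import *; from h import *
go(read_state(),j2w(-42,0,43))"
```

```text
rot [-0.001  0.004 -0.   ] shift [21.2  0.8  3.3] jig [-63.2   0.8  46.4] F [-17.4  -3.5  10.3] t 12.05 w 21.5
```

Call:
{"method": "carry_out", "body": {"motion": [[0,0,0,0.7,0,-0.4,-0.5],[0,0,0,1.5,0,-0.7,-0.5],[0,0,0,2.3,0,-1,-0.5],[0,0,0,3,0,-1.2,-0.5]]}}

```text
clock: 12.55
position: [526.8, -85.8, 47.3]
ee_rot: [0.755, -0.656, -0.002, -0.002]
contact_force: [-6.4, 25.5, 10.1]
gripper_width: 21.2
grasp_force: 13.4
```

```bash
python3 -c "
from bench import *; from h import *
go(read_state(),j2w(-42,0,43))"
```

```text
rot [-0.001  0.006 -0.002] shift [19.9  0.6  4.2] jig [-61.9   0.6  47.3] F [-26.1  -2.8  10.1] t 12.55 w 21.2
```

Call:
{"method": "carry_out", "body": {"motion": [[0,0,0,0,0,-1,-0.5],[0,0,0,0,0,-2,-0.5]]}}

```text
clock: 12.8
position: [526.6, -85.9, 47.7]
ee_rot: [0.754, -0.656, -0.002, -0.002]
contact_force: [-2.1, 21.6, -4.1]
gripper_width: 21.7
grasp_force: 10.2
```

```bash
cat >> h.py <<'E'
def stud(get_image):
    im=get_image('scene'); a=im['color']; h=cv2.cvtColor(a,cv2.COLOR_BGR2HSV)
    m=cv2.inRange(h,(8,150,110),(25,255,255)); m[:150]=0; m[175:]=0; m[:,:118]=0; m[:,220:]=0
    n,l,s,c=cv2.connectedComponentsWithStats(m)
    for i in range(1,n):
        if s[i,4]>8: print("stud",c[i].round(1),s[i,4],w2j(ground(im,[c[i]],101)[0]).round(1))
E
python3 -c "
from bench import *; from h import *
go(read_state(),j2w(-42,0,43)); stud(get_image)"
```

```text
rot [-0.     0.006 -0.002] shift [19.9  0.4  4.6] jig [-61.9   0.4  47.7] F [-21.6   1.   -4.1] t 12.8 w 21.7
stud [129.4 154.5] 153 [ 34.  -19.8 101. ]
stud [199.6 157.3] 386 [-131.2   -7.1  101. ]
stud [148.1 159. ] 28 [-12.5  -3.4 101. ]
```

```bash
python3 -c "
from bench import *; from h import *
a=get_image('scene')['color'][145:220,90:190]; b=get_image('top')['color'][155:235,305:420]; c=get_image('wrist')['color']
f=lambda i,s:cv2.resize(i,s,interpolation=cv2.INTER_CUBIC)
cv2.imwrite('pics/m.png',np.vstack([np.hstack([f(a,(400,300)),f(b,(400,300))]),np.hstack([f(c,(400,300)),f(cv2.convertScaleAbs(c[100:300,130:390],alpha=1.8),(400,300))])]))"
```

```text
(no output)
```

View pics/m.png

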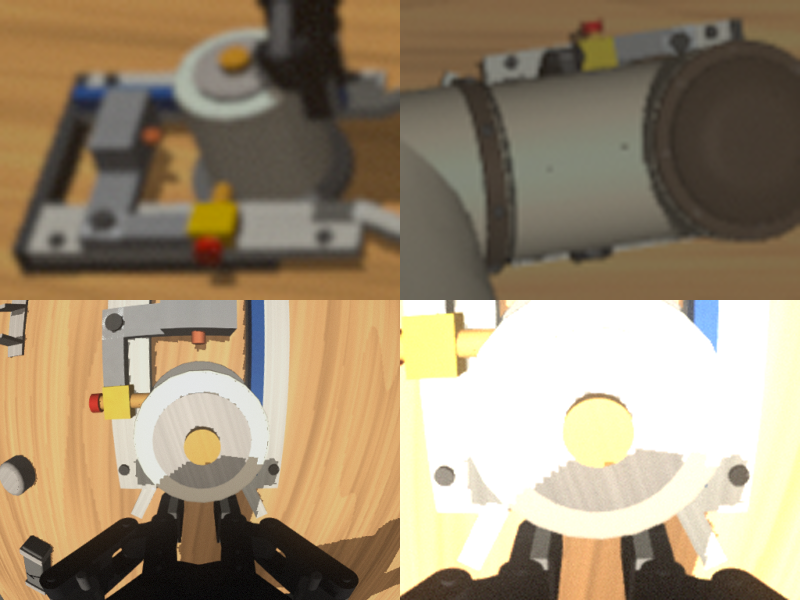

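The wrist view shows the brass nose at (140,400) still ahead of the barrel's centre at (202,445), so the barrel is only part-way up the plunger. The two finger edges centre the barrel and stop it yielding towards the fence. I'll back off and push with the fingers shut, as a flat face, slightly towards the fence.

Call:
{"method": "carry_out", "body": {"motion": [[0,0,0,-6,0,0,-0.5],[0,0,0,-20,1,0,-1],[0,0,0,-20,1.5,0,-1],[0,0,0,-20,1.5,1,-1],[0,0,0,-20,1.5,2,-1]]}}

```text
clock: 13.62
position: [523.3, -71.5, 46.5]
ee_rot: [0.755, -0.656, 0.0, -0.0]
contact_force: [0.0, 0.2, 0.4]
gripper_width: 0.0
grasp_force: 0.0
```

```bash
python3 -c "
from bench import *; from h import *
go(read_state(),j2w(-67,-1,46)); stud(get_image)"
```

```text
rot [-0. -0. -0.] shift [9.6 0.1 0.5] jig [-76.6  -0.9  46.5] F [-0.2  0.   0.4] t 13.625 w 0.0
stud [130.4 154.2] 168 [ 31.9 -20.9 101. ]
stud [159.9 150.8] 13 [-35.3 -31.8 101. ]
stud [201.3 157.6] 335 [-135.1   -6.2  101. ]
stud [149.9 159.9] 29 [-17.1  -0.5 101. ]
```

Call:
{"method": "carry_out", "body": {"motion": [[0,0,0,5,0,0,-1],[0,0,0,8,0,0,-1],[0,0,0,10,0,0,-1],[0,0,0,11.5,0,0,-1],[0,0,0,13,0,0,-1]]}}

```text
clock: 14.3
position: [524.9, -82.1, 47.0]
ee_rot: [0.755, -0.656, -0.001, -0.001]
contact_force: [-4.6, 14.1, 8.8]
gripper_width: 0.3
grasp_force: 7.4
```

```bash
python3 -c "
from bench import *; from h import *
go(read_state(),j2w(-47,-1,46))"
```

```text
rot [-0.     0.003 -0.   ] shift [18.9  0.2  1. ] jig [-65.9  -0.8  47. ] F [-14.6  -2.6   8.8] t 14.3 w 0.3
```

Call:
{"method": "carry_out", "body": {"motion": [[0,0,0,0.7,0.4,-0.5,-1],[0,0,0,1.4,0.8,-1,-1],[0,0,0,2.2,1.2,-1.5,-1],[0,0,0,3,1.5,-2,-1]]}}

```text
clock: 14.8
position: [525.1, -84.4, 49.5]
ee_rot: [0.755, -0.655, 0.0, -0.002]
contact_force: [-3.1, 14.1, 6.7]
gripper_width: -0.0
grasp_force: 7.2
```

```bash
python3 -c "
from bench import *; from h import *
go(read_state(),j2w(-47,-1,46))"
```

```text
rot [-0.004  0.003  0.001] shift [16.6  0.2  3.5] jig [-63.6  -0.9  49.5] F [-14.4  -1.1   6.7] t 14.8 w -0.0
```

Call:
{"method": "carry_out", "body": {"motion": [[0,0,0,0.8,0.2,-0.4,-1],[0,0,0,1.6,0.4,-0.8,-1],[0,0,0,2.4,0.6,-1.2,-1],[0,0,0,3.2,0.6,-1.5,-1]]}}

```text
clock: 15.3
position: [525.1, -85.3, 50.3]
ee_rot: [0.755, -0.656, -0.001, -0.004]
contact_force: [-1.6, 25.7, 2.4]
gripper_width: 0.1
grasp_force: 12.9
```

```bash
python3 -c "
from bench import *; from h import *
go(read_state(),j2w(-47,-1,46))"
```

```text
rot [-0.005  0.006 -0.   ] shift [15.7  0.1  4.2] jig [-62.7  -1.   50.3] F [-25.7   2.    2.4] t 15.3 w 0.1
```

The force rises at the same spot every time, and the vertical force suggests a high contact point: the upper finger is touching near the barrel's top rim. That pitches the carrier so it wedges under the plate. I'll back off and tilt the tool so only the fingertips push, at plunger height.

Call:
{"method": "carry_out", "body": {"motion": [[0,0,0,-8,-0.5,0,-1],[0,0.1,0,-26,-1,0,-1],[0,0.22,0,-30,-1,4,-1],[0,0.32,0,-30,-1,9,-1],[0,0.32,0,-30,-1,11,-1]]}}

```text
clock: 15.92
position: [519.2, -60.3, 38.1]
ee_rot: [0.747, -0.646, 0.12, 0.106]
contact_force: [-1.4, -0.9, 0.2]
gripper_width: 0.3
grasp_force: 0.0
```

```bash
python3 -c "
from bench import *; from h import *
go(read_state(),j2w(-72,-1,38)); stud(get_image)"
```

```text
rot [ 0.003 -0.321  0.004] shift [15.4 -2.3  5.3] jig [-88.3  -3.3  38.1] F [ 0.7 -1.5  0.2] t 15.925 w 0.3
stud [129.3 154.6] 168 [ 34.2 -19.3 101. ]
stud [171.8 153.9] 137 [-64.7 -20.3 101. ]
stud [209.2 158.5] 212 [-153.7   -2.7  101. ]
stud [149.7 159.8] 26 [-16.7  -0.8 101. ]
```

Call:
{"method": "carry_out", "body": {"motion": [[0,0,0,7.6,-2,2.5,-1],[0,0,0,13.3,-2.3,4.4,-1],[0,0,0,16.1,-2.3,5.3,-1],[0,0,0,18,-2.3,5.9,-1],[0,0,0,19.9,-2.3,6.5,-1]]}}

```text
clock: 16.6
position: [525.9, -81.2, 39.2]
ee_rot: [0.745, -0.647, 0.12, 0.104]
contact_force: [-0.0, 0.8, -0.4]
gripper_width: 0.4
grasp_force: 0.0
```

```bash
python3 -c "
from bench import *; from h import *
go(read_state(),j2w(-52,-1,38))"
```

```text
rot [-0.   -0.32 -0.  ] shift [13.5  1.3  5.7] jig [-66.6   0.3  39.2] F [-0.8  0.1 -0.4] t 16.6 w 0.4
```

Call:
{"method": "carry_out", "body": {"motion": [[0,0,0,1.9,0.6,0.8,-1],[0,0,0,3.4,1,1.3,-1],[0,0,0,4.8,1.3,1.8,-1],[0,0,0,6.2,1.3,2.3,-1]]}}

```text
clock: 17.1
position: [525.5, -87.7, 38.9]
ee_rot: [0.746, -0.647, 0.12, 0.104]
contact_force: [-0.1, -0.4, -0.2]
gripper_width: -0.0
grasp_force: 0.0
```

```bash
python3 -c "
from bench import *; from h import *
go(read_state(),j2w(-42,-1,38))"
```

```text
rot [-0.   -0.32  0.  ] shift [17.  -0.   6.6] jig [-60.2  -1.   38.9] F [ 0.4 -0.1 -0.2] t 17.1 w -0.0
```

Call:
{"method": "carry_out", "body": {"motion": [[0,0,0,1.4,0,0.5,-1],[0,0,0,2.8,0,1,-1],[0,0,0,4.3,0,1.4,-1],[0,0,0,5.7,0,1.9,-1]]}}

```text
clock: 17.6
position: [526.4, -92.3, 39.0]
ee_rot: [0.746, -0.647, 0.12, 0.103]
contact_force: [-6.8, 11.5, 5.0]
gripper_width: 0.2
grasp_force: 6.1
```

```bash
python3 -c "
from bench import *; from h import *
go(read_state(),j2w(-42,-1,38)); stud(get_image)"
```

```text
rot [-0.002 -0.318  0.001] shift [12.6  0.3  5.2] jig [-55.6  -0.7  39. ] F [-12.3  -5.2   5. ] t 17.6 w 0.2
stud [136.  154.1] 199 [ 18.9 -21.  101. ]
stud [203.6 157.9] 361 [-140.5   -4.8  101. ]
stud [148.7 159.9] 27 [-14.3  -0.6 101. ]
```

Call:
{"method": "carry_out", "body": {"motion": [[0,0,0,1,0.5,0.2,-1],[0,0,0,2,0.9,0.5,-1],[0,0,0,3,1.2,0.8,-1]]}}

```text
clock: 18.02
position: [526.4, -94.7, 39.4]
ee_rot: [0.746, -0.646, 0.121, 0.102]
contact_force: [-5.9, 12.7, 6.4]
gripper_width: 0.4
grasp_force: 6.8
```

```bash
python3 -c "
from bench import *; from h import *
go(read_state(),j2w(-42,-1,38)); stud(get_image)"
```

```text
rot [-0.004 -0.318  0.002] shift [10.1  0.   4.8] jig [-53.1  -1.   39.4] F [-13.4  -4.1   6.4] t 18.025 w 0.4
stud [134.7 153.9] 203 [ 22.  -21.6 101. ]
stud [203.6 157.8] 347 [-140.6   -5.3  101. ]
stud [147.8 159.8] 28 [-12.2  -0.7 101. ]
```

Constant force and 2.5 mm of progress, so it's sliding now. I'll continue.

Call:
{"method": "carry_out", "body": {"motion": [[0,0,0,1,0.3,0.2,-1],[0,0,0,2,0.6,0.5,-1],[0,0,0,3,0.8,0.7,-1],[0,0,0,4,1,1,-1]]}}

```text
clock: 18.58
position: [526.7, -98.6, 40.0]
ee_rot: [0.747, -0.646, 0.121, 0.102]
contact_force: [-5.1, 13.1, 6.1]
gripper_width: 0.2
grasp_force: 6.7
```

```bash
python3 -c "
from bench import *; from h import *
go(read_state(),j2w(-42,-1,38)); stud(get_image)"
```

```text
rot [-0.005 -0.317  0.003] shift [ 6.3 -0.3  4.1] jig [-49.3  -1.3  40. ] F [-13.7  -3.2   6.1] t 18.575 w 0.2
stud [127.5 154.6] 152 [ 38.4 -19.7 101. ]
stud [160.1 152.3] 28 [-36.6 -26.4 101. ]
stud [202.4 157.6] 331 [-137.8   -5.9  101. ]
stud [145.9 159.8] 27 [ -7.8  -0.9 101. ]
```

Call:
{"method": "carry_out", "body": {"motion": [[0,0,0,1.2,0.1,0.4,-1],[0,0,0,2.4,0.2,0.7,-1],[0,0,0,3.6,0.2,1.1,-1],[0,0,0,4.8,0.2,1.5,-1]]}}

```text
clock: 19.12
position: [527.1, -103.8, 40.0]
ee_rot: [0.746, -0.646, 0.121, 0.102]
contact_force: [-5.4, 11.8, 6.2]
gripper_width: -0.2
grasp_force: 6.6
```

```bash
python3 -c "
from bench import *; from h import *
go(read_state(),j2w(-42,-1,38)); stud(get_image)"
```

```text
rot [-0.005 -0.318  0.003] shift [ 1.3 -0.7  2.6] jig [-44.1  -1.7  40. ] F [-12.4  -3.7   6.2] t 19.125 w -0.2
stud [126.7 154.4] 134 [ 40.6 -20.4 101. ]
stud [157. 152.] 45 [-29.2 -27.6 101. ]
stud [201.6 157.2] 350 [-135.6   -7.5  101. ]
stud [143.7 159.9] 27 [ -2.7  -0.8 101. ]
stud [180.3 159.3] 9 [-87.1  -1.  101. ]
```

Call:
{"method": "carry_out", "body": {"motion": [[0,0,0,1.2,0,0.4,-1],[0,0,0,2.4,0,0.8,-1],[0,0,0,3.6,0,1.2,-1],[0,0,0,4.8,0,1.6,-1]]}}

```text
clock: 19.68
position: [527.6, -109.0, 39.9]
ee_rot: [0.746, -0.646, 0.121, 0.102]
contact_force: [-3.7, 12.2, 6.0]
gripper_width: -0.4
grasp_force: 5.9
```

```bash
python3 -c "
from bench import *; from h import *
go(read_state(),j2w(-32,-1,38)); stud(get_image)"
```

```text
rot [-0.004 -0.318  0.003] shift [ 5.9 -0.8  4. ] jig [-38.8  -1.8  39.9] F [-12.6  -2.    6. ] t 19.675 w -0.4
stud [125.5 154.2] 112 [ 43.4 -21.  101. ]
stud [155.6 151. ] 32 [-25.1 -31.2 101. ]
stud [200.5 157.5] 384 [-133.3   -6.6  101. ]
stud [141.4 159.9] 25 [  2.4  -0.6 101. ]
```

Call:
{"method": "carry_out", "body": {"motion": [[0,0,0,1.2,0,0.4,-1],[0,0,0,2.4,0,0.8,-1],[0,0,0,3.4,0,1.2,-1],[0,0,0,4.4,0,1.5,-1]]}}

```text
clock: 20.23
position: [528.3, -113.7, 39.8]
ee_rot: [0.746, -0.646, 0.121, 0.102]
contact_force: [-3.9, 10.5, 4.3]
gripper_width: -0.1
grasp_force: 5.5
```

```bash
python3 -c "
from bench import *; from h import *
go(read_state(),j2w(-32,-1,38)); stud(get_image)"
```

```text
rot [-0.004 -0.318  0.002] shift [ 1.4 -0.9  2.4] jig [-34.1  -1.9  39.8] F [-11.   -2.4   4.3] t 20.225 w -0.1
stud [126.  154.3] 91 [ 42.2 -20.6 101. ]
stud [152.6 150.9] 34 [-17.9 -31.8 101. ]
stud [199.1 157.3] 411 [-130.    -7.3  101. ]
stud [139.3 159.8] 25 [  7.4  -1.  101. ]
```

Call:
{"method": "carry_out", "body": {"motion": [[0,0,0,1,0,0.3,-1],[0,0,0,1.9,0,0.6,-1],[0,0,0,2.8,0,0.9,-1]]}}

```text
clock: 20.65
position: [528.7, -116.7, 39.8]
ee_rot: [0.746, -0.646, 0.121, 0.102]
contact_force: [-3.6, 10.8, 3.1]
gripper_width: -0.2
grasp_force: 5.1
```

Call:
{"method": "carry_out", "body": {"motion": [[0,0,0,0.8,0,0.3,-1],[0,0,0,1.6,0,0.5,-1],[0,0,0,2.4,0,0.8,-1]]}}

```text
clock: 21.02
position: [529.0, -119.3, 39.8]
ee_rot: [0.746, -0.646, 0.121, 0.102]
contact_force: [-3.2, 8.6, 3.4]
gripper_width: 0.1
grasp_force: 4.9
```

```bash
python3 -c "
from bench import *; from h import *
go(read_state(),j2w(-32,-1,38)); stud(get_image)"
```

```text
rot [-0.004 -0.318  0.002] shift [-3.9 -0.9  0.6] jig [-28.5  -1.9  39.8] F [-9.  -1.9  3.4] t 21.025 w 0.1
stud [124.3 153.7] 84 [ 46.7 -22.9 101. ]
stud [150.3 151.8] 38 [-13.2 -28.5 101. ]
stud [198.3 157.1] 406 [-128.1   -7.8  101. ]
stud [136.8 159.8] 28 [ 13.1  -1.1 101. ]
```

Call:
{"method": "carry_out", "body": {"motion": [[0,0,0,0.8,0,0.3,-1],[0,0,0,1.6,0,0.5,-1],[0,0,0,2.4,0,0.8,-1]]}}

```text
clock: 21.45
position: [529.4, -121.8, 39.7]
ee_rot: [0.746, -0.646, 0.121, 0.102]
contact_force: [-3.0, 11.2, 3.7]
gripper_width: -0.2
grasp_force: 5.6
```

```bash
python3 -c "
from bench import *; from h import *
go(read_state(),j2w(-32,-1,38)); stud(get_image)"
```

```text
rot [-0.004 -0.318  0.002] shift [-6.3 -0.9 -0.3] jig [-25.9  -1.9  39.7] F [-11.5  -1.4   3.7] t 21.45 w -0.2
stud [126.  153.2] 89 [ 43.1 -24.5 101. ]
stud [152.1 152.5] 37 [-17.7 -26.  101. ]
stud [199.6 156.8] 377 [-131.    -8.8  101. ]
stud [174.2 157.7] 35 [-72.3  -6.8 101. ]
stud [135.7 159.9] 26 [ 15.5  -0.8 101. ]
```

Call:
{"method": "carry_out", "body": {"motion": [[0,0,0,0.7,0,0.2,-1],[0,0,0,1.4,0,0.4,-1]]}}

```text
clock: 21.75
position: [529.7, -122.1, 39.4]
ee_rot: [0.747, -0.646, 0.121, 0.101]
contact_force: [-7.3, 18.4, 4.5]
gripper_width: 0.3
grasp_force: 9.5
```

Call:
{"method": "carry_out", "body": {"motion": [[0,0,0,0.7,0,0.2,-1],[0,0,0,1.4,0,0.4,-1]]}}

```text
clock: 22.0
position: [530.4, -122.1, 39.3]
ee_rot: [0.747, -0.646, 0.121, 0.1]
contact_force: [-7.9, 24.1, 5.9]
gripper_width: 0.3
grasp_force: 12.8
```

```bash
python3 -c "
from bench import *; from h import *
go(read_state(),j2w(-32,-1,38)); stud(get_image)"
```

```text
rot [-0.007 -0.315  0.005] shift [-6.6  0.1 -0.8] jig [-25.4  -0.9  39.3] F [-25.   -4.4   5.9] t 22.0 w 0.3
stud [132.4 152.8] 124 [ 28.2 -25.7 101. ]
stud [197.2 156.8] 420 [-125.3   -8.9  101. ]
stud [135.9 159.9] 30 [ 15.   -0.8 101. ]
```

The position has stalled while the force rose from 11 to 25 N, with the carrier at x ≈ 15 mm. That is the stop. I'll back straight off and take a look.

Call:
{"method": "carry_out", "body": {"motion": [[0,0,0,-2,0,-0.7,-1],[0,0,0,-5,0,-1.7,-1],[0,0,0,-14,0,-4.6,-1],[0,0,0,-33,0,-11,-1],[0,0,0,-57,0,-19,-1]]}}

```text
clock: 22.68
position: [519.8, -66.9, 39.7]
ee_rot: [0.745, -0.648, 0.12, 0.105]
contact_force: [0.7, 1.3, -1.2]
gripper_width: -0.1
grasp_force: 0.0
```

Call:
{"method": "carry_out", "body": {"motion": [[0,0,0,-20,0,-30,-1],[0,0,0,-40,0,-75,-1],[0,0,0,-55,0,-120,-1]]}}

```text
clock: 23.05
position: [506.8, 23.0, 137.1]
ee_rot: [0.746, -0.647, 0.12, 0.105]
contact_force: [0.8, 0.6, 0.2]
gripper_width: -0.0
grasp_force: 0.0
```

```bash
python3 -c "
from bench import *; from h import *
go(read_state(),j2w(-32,-1,38)); stud(get_image)
a=get_image('scene')['color'][145:220,80:180]; b=get_image('top')['color'][155:235,305:420]; c=get_image('wrist')['color']
f=lambda i,s:cv2.resize(i,s,interpolation=cv2.INTER_CUBIC)
cv2.imwrite('pics/z.png',np.vstack([np.hstack([f(a,(400,300)),f(b,(400,300))]),np.hstack([f(c,(400,300)),f(c[0:200,130:390],(400,300))])]))"
```

```text
rot [ 0.001 -0.32   0.   ] shift [102.1  -3.  138.3] jig [-172.5   -3.9  137.1] F [-0.4  0.9  0.2] t 23.05 w -0.0
stud [180.6 156.1] 703 [-86.4 -12.2 101. ]
stud [136.2 160. ] 27 [ 14.3  -0.6 101. ]
```

View pics/z.png

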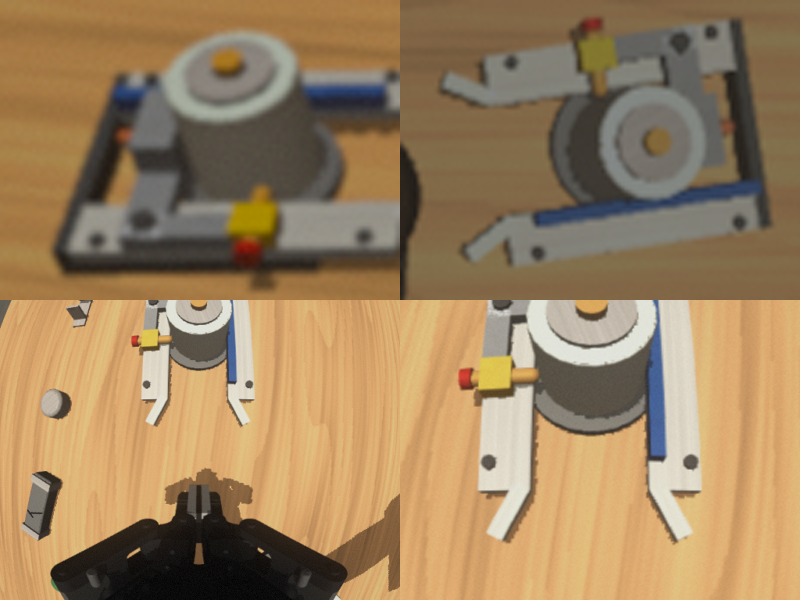

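The carrier sits upright against the stop. The copper pin sticks out of the back of the stop block at top-view (728,128) and scene (122,133), and the plunger nose presses behind the barrel's centre at (598,85). The gripper is clear, so I'm handing in.

```bash
python3 -c "
from bench import *
print(job_done())"
```

```text
the job is handed in; nothing more can be done
None
```

I pushed the carrier past the side plunger until it hit the stop at jig x ≈ 15 mm (peak reading about 27 N), then backed off and handed the job in; the last pictures show it upright with the copper pin pushed back, but no verdict came back.

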